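Refit a hotplate's dial surround and knob, and hold the knob pushed in

TASK

The small hotplate was taken apart for cleaning: first lay its aluminium dial surround flat and square into the pocket round the control shaft, fully down, then turn the black knob so that its flat matches the D-shaft and push it fully home on the shaft. Finish while holding the knob pushed in against the shaft's spring, more than half way down its travel: do not let go of it. Leave the other things on the worktop where they are.

Things in the scene. Friction and masses are not known exactly. Their poses are not given: they have to be found in the camera images.
- pocket (a point): Centre of the floor of the rectangular pocket at the front of the slate-blue hotplate (210 mm deep, 190 wide, 50 high, fixed; dark heating disc at the rear, its centre 103 mm behind this point, top 59 mm above the worktop). Pocket 61 mm (x) by 87 mm (y), 6 mm deep, rim bevelled 2 mm, floor 44 mm above the worktop. x points to the hotplate's rear, z up.
- shaft_tip (a point): Centre of the top end of the brass D-shaft standing upright in the middle of the pocket, 48 mm above its floor; 18 mm across, one deep flat 2.5 mm from the axis along its whole length, tip bevelled 2 mm. x points from the axis straight at the flat, z up. A red tick on the steel washer at its foot also points to the flat's side. Any angle within 0.8 rad of the hotplate's x; stiff to turn (0.6 N m).
- shaft (a joint): How far the D-shaft is pushed down, 0 to 0.006 m (0: released, 0.006: against its stop). A spring resists with 5 N at the start of the travel and 11 N at the end.
- surround_mid (a point): Centre, 12 mm above the underside, of the loose aluminium dial surround (0.12 kg), lying flat: base plate 58 mm (x) by 84 (y) by 6 thick, on it a square collar 46 x 46 mm, 18 high, flat upright sides (24 high in all), a 32 mm square hole through the middle. z up. It fits the pocket either way round, base plate down, long side along the pocket's y; seated, the base plate is flush with the hotplate's top.
- knob_mid (a point): Centre, 19 mm above the underside, of the loose black knob (0.06 kg, 38 mm high) standing upright: round skirt 43 mm across and 18 high, above it a bar grip 40 mm long (x), 14 wide (y), 20 high. A white pointer line on the grip runs from the middle to its +x end: the bore's flat is on that side. Fully home on the shaft, this point is 4 mm above the shaft tip. z up.
- knob: The same knob; origin at the middle of its underside, axes as knob_mid. In the underside is a D-shaped bore, 15 mm deep, 20 mm across, its key flat 3.5 mm from the axis on the +x side: 1 mm play all round the shaft.
- shaker_cap: Bystander, loose: small gold cap, 49 mm wide, 41 high, on the strip between the two parts' places. Origin at the middle of its underside.
- kitchen_timer: Bystander, loose: red and white kitchen timer, 64 mm wide, 56 high, beyond the left part. Origin at the middle of its underside.
- salt_box: Bystander, loose: round wooden salt box, 85 mm wide, 60 high, right of the hotplate. Origin at the middle of its underside.
- jigger: Bystander, loose: gold double jigger, 45 mm wide, 88 high, right of the hotplate's front. Origin at the middle of its underside.

How it is judged:
On the way, in this order (a step that is already met when the one before it is completed fails the run):
1. the dial surround lies flat and square on the pocket floor, round the shaft, before the knob is fitted (x of surround_mid in the frame of pocket between -0.004 and 0.004 m and y of surround_mid in the frame of pocket between -0.004 and 0.004 m and z of surround_mid in the frame of pocket below 0.0145 m and angle between the x axis of surround_mid and the x axis of pocket, either way round below 0.1 rad and angle between surround_mid's own z axis and vertical below 0.05 rad), for 0.2 s.
2. the knob is fully home on the D-shaft (z of knob_mid in the frame of shaft_tip below 0.007 m and horizontal distance between knob_mid and shaft_tip below 0.003 m and angle between the x axis of knob_mid and the x axis of shaft_tip, either way round below 0.3 rad and angle between knob_mid's own z axis and vertical below 0.1 rad), for 0.2 s.
At the end, for the whole second after the job is handed in: Surround on the pocket floor (2.5 mm), centred within 4 mm, square within 0.1 rad, level; knob within 3 mm of fully home on the shaft, on its axis within 3 mm, in line with the flat within 0.3 rad; the gripper still on the knob (over 2 N), holding the shaft over 3 mm down (all of step 1 and all of step 2 and value of joint shaft above 0.003 m and contact force between the fingers and knob above 2 N); the arm keeps its last pose, push and grip.
It fails at once if a bystander (cap, timer, salt box or jigger) is moved by more than 30 mm (distance of any of shaker_cap, kitchen_timer, salt_box, jigger from where it was at the start of the episode above 0.03 m).
It also fails if it takes over 66 s, if anything falls off the work surface, if the arm or the gripper's body presses on something with over 40 N, if the wrist force passes 120 N, or if a joint passes its speed limit or range.

ROBOT

A 6-joint arm with a two-finger parallel gripper is mounted at the origin on a cart in front of the work surface, level with it; the furniture and walls round the work are solid. World frame = base frame: x ahead of the robot, y to its left, z up, the work surface at z = 0. Lengths are in m, angles in rad, forces in N, time in s.
With the tool pointing down it reaches from about 0.35 to 0.875 m from the base axis. Payload 4.2 kg.
Tool frame: the origin (TCP) lies at the very end of the fingers, on their centre line; the grasp point (between the pads) lies 19 mm behind it (arm.grip_depth is the distance from the TCP to the grasp point, in m); z points along the fingers, y is the direction in which the jaws open and shut (so a half turn about z gives the same grasp; the last joint's range is limited). The gripper opens to 85 mm and grips with 20 to 120 N. Pads are 22 mm wide; open, the fingers measure 114 mm over their backs; the gripper's body (76 mm by 85 mm) begins 54 mm behind the grasp point. The pads swing forward as they close: fully open they stand 13 mm farther back than shut.
Start: joints at [-0.912, 0.385, 0.008, 0, -1.194, -0.259], TCP at [0.243, -0.576, 0.231] pointing down, gripper open.
Joint ranges: [-3.14, 3.14], [-1.21, 2.06], [-1.07, 1.41], [-3.16, 2.05], [-2.99, -0.16], [-3.1, 3.1]. Speed limits (rad/s): [2.79, 2.79, 3.14, 3.14, 3.14, 3.14].

INTERFACE

Orientations are given as a unit quaternion [w, x, y, z].
In Python, from plant import arm gives the robot as it stands.
- The arm moves only by the tool jog_arm, never from a script. Its argument "increments" is a list of rows, each a list of 3 entries, a list of its own where there are three numbers: the shift along the tool's x, y, z normalised to -1 to 1, where 1 is 0.5 m, then the turn about the tool's z normalised to -1 to 1, where 1 is pi rad, then the opening, from -1 (shut) to 1 (fully open). A call has 1 to 8 rows; each row is the pose to reach, as a shift and turn from the pose commanded when the call began, along the tool's axes at that moment, turning the shorter way round; what a row does not reach only later rows make up. A row lasts 1/8 s, in which the tool goes at most 62.5 mm and 10.7 degrees, less where a joint would pass 70% of its speed; a pose out of reach is approached as far as the arm can. A call with a number of a shift or a turn outside -1 to 1 is refused whole. A call with a gripper value outside its range is refused whole. The fingers move at their own pace and stop on an object; "newtons" is the grip in N (left out, the last holds). Time passes only in rows, so rows that repeat a pose let the fingers close. It gives the time, the measured TCP pose, the force and the opening at its end, in the units of the state.
- arm.get_state(): the state, without advancing time (a new reading comes with each control period).
- arm.capture(name): name is "side" or "top" or "wrist"; returns a dict with "frame" (420x560x3 uint8, blue, green, red), "fovy" (degrees; the focal length in pixels is half the picture's height over the tangent of half this angle, whatever the lens; pixels are square), "cx", "cy" (the principal point, pixels), "position" and "attitude" of the camera in the world. Camera axes: x right, y up, looking along -z (the intrinsics and any distortion apply to the point x, -y, -z); pixel columns grow to the right and rows downward; lengths in m; the calibration is good to about 2 mm. A picture is of the moment at which its call begins. There is no depth.
- arm.finish_job(): hands the job in, once; it reports no verdict.
The state is a dict: "t": time; "joints": joint angles; "qd": joint speeds; "tau": joint torques, N m; "ee_pos": TCP position; "tool_rot": TCP orientation; "force": force on the tool from outside, world axes, zero at the start; "wrist_torque": the same for the moment, N m; "gripper_width": finger opening in m.
Only numpy, scipy, OpenCV 4.12 (cv2) and the standard library are available. Lean on these libraries where they do the work, as an engineer would, in place of code of your own. Each camera call takes 0.05 s, during which the arm holds its last target.

## Working session

There is one attempt and no reset: what is moved stays moved. The work goes in short steps, Python scripts to look and compute and a tool call to move; the robot and the scene stay as the last step left them, time stands still between calls to the robot, and variables do not carry over. Pictures are saved under pics/ and viewed, and the job is handed in when it is done.

Besides the shell and the picture viewer there is one more tool, called after "Call:" as name(argument=value, ...) on one line, values as JSON. jog_arm: Moves the arm, as the interface text tells. Scaled input: -1 to 1 covers 0.5 m each way for a shift and pi rad each way for a turn. Its arguments: {"type":"object","properties":{"increments":{"type":"array","items":{"type":"array"}},"newtons":{"type":"number"}},"required":["increments"]}

```bash
mkdir -p pics; ls
python3 - <<'E'
from plant import arm
import cv2
s=arm.get_state(); print(s)
for n in ("side","top","wrist"):
    c=arm.capture(n); cv2.imwrite(f"pics/{n}0.png",c["frame"]); print(n,{k:v for k,v in c.items() if k!="frame"})
E
```

```text
pics
{'t': 0.0, 'joints': array([-9.12379347e-01,  3.85560204e-01,  6.61086410e-03, -5.14239912e-04,
       -1.19399686e+00, -2.58601916e-01]), 'qd': array([-0.00236113, -0.00178039, -0.00103729, -0.00113283,  0.00030283,
       -0.00070377]), 'tau': array([ 3.56147775e-04, -3.92288733e+01,  1.88400686e+01,  4.18607578e+00,
       -4.62995900e-03, -1.60790353e-05]), 'ee_pos': array([ 0.24307021, -0.57515398,  0.23021127]), 'tool_rot': array([-2.61483354e-04, -1.98485610e-01,  9.80103183e-01,  1.06968625e-03]), 'force': array([ 0.26020428,  0.28200515, -0.66641775]), 'wrist_torque': array([ 0.00728074, -0.01991004,  0.00528788]), 'gripper_width': 0.08583965395020471}
side {'fovy': 56.535440176328834, 'cx': 283.88028664311264, 'cy': 211.81197829913145, 'position': array([0.29964601, 0.94298396, 0.96979768]), 'attitude': array([-0.08898571, -0.03386496,  0.39685937,  0.9129279 ])}
top {'fovy': 45.455430742972055, 'cx': 276.15479838068904, 'cy': 209.28001421856757, 'position': array([-0.47245617,  0.14149855,  1.58789215]), 'attitude': array([-0.62496555, -0.18519931,  0.21388139,  0.72758094])}
wrist {'fovy': 66.31228314822226, 'cx': 275.4275888074608, 'cy': 205.6240055731814, 'position': array([ 0.17358961, -0.60426013,  0.37312452]), 'attitude': array([ 0.54637294, -0.08149289, -0.12378074,  0.8243263 ])}
```

View pics/side0.png

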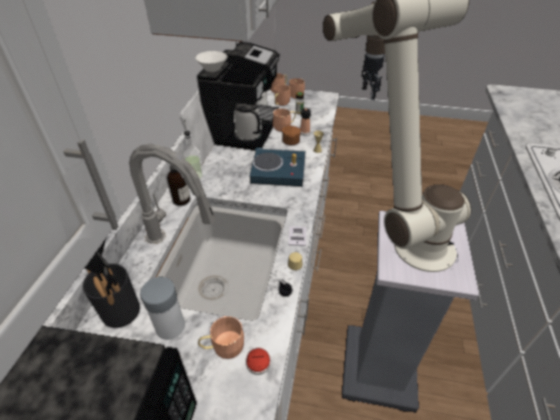

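View pics/top0.png

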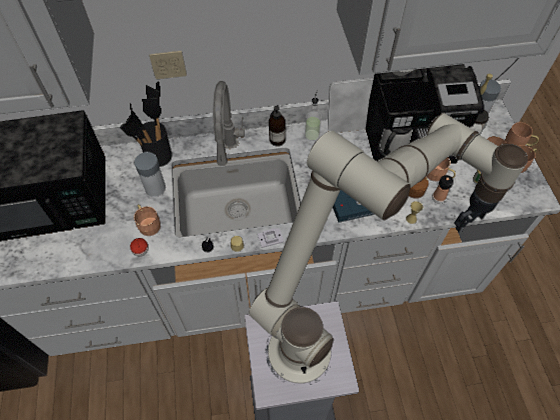

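View pics/wrist0.png

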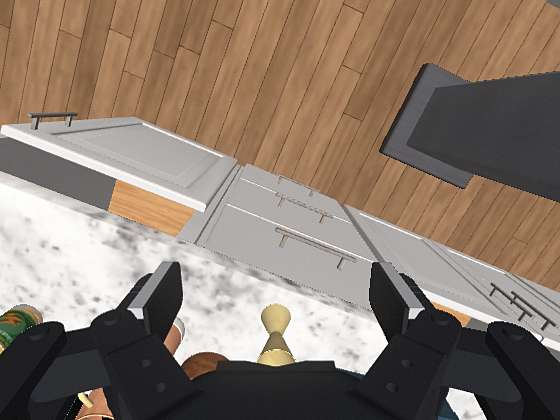

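Side view: hotplate at about (278,167), surround (297,237), cap (296,261), knob (285,288), timer (258,360) and jigger (318,142). The top view shows the same surround (270,237), knob (207,245) and cap (237,243). I'll do a rough localisation next.

```bash
cat > h.py <<'E'
import numpy as np, cv2
from scipy.spatial.transform import Rotation as R
def Q(q): return R.from_quat([q[1],q[2],q[3],q[0]])
def cam(c):
    f=c["frame"].shape[0]/2/np.tan(np.radians(c["fovy"])/2)
    return f,Q(c["attitude"]).as_matrix(),np.array(c["position"])
def ray(c,uv):
    f,M,p=cam(c); d=M@np.array([(uv[0]-c["cx"])/f,-(uv[1]-c["cy"])/f,-1.]); return p,d/np.linalg.norm(d)
def onz(c,uv,z):
    p,d=ray(c,uv); return p+d*(z-p[2])/d[2]
def proj(c,X):
    f,M,p=cam(c); v=M.T@(np.asarray(X)-p); return np.array([c["cx"]-f*v[0]/v[2],c["cy"]+f*v[1]/v[2]])
def tri(c1,u1,c2,u2):
    p,d=ray(c1,u1);q,e=ray(c2,u2)
    t=np.linalg.lstsq(np.c_[d,-e],q-p,rcond=None)[0]
    a=p+d*t[0];b=q+e*t[1];return (a+b)/2,np.linalg.norm(a-b)
def move(s,pos,yaw_to=None):
    """tool-frame normalised increments to world pos"""
    Rt=Q(s["tool_rot"]); return Rt.inv().apply(np.asarray(pos)-s["ee_pos"])/0.5
def yaw(s):
    y=Q(s["tool_rot"]).apply([0,1,0]); return np.arctan2(y[1],y[0])
E
python3 - <<'E'
from plant import arm
from h import *
S=arm.capture("side");T=arm.capture("top")
for n,u,v,z in [("surround",(297,237),(270,237),.012),("cap",(296,261),(237,243),.02),("knob",(285,288),(207,245),.02),("timer",(258,360),(139,247),.03),("hot",(278,167),None,.05),("jig",(318,142),(415,212),.044)]:
    print(n,onz(S,u,z).round(3), None if v is None else (onz(T,v,z).round(3),tri(S,u,T,v)))
for n,c in(("side",S),("top",T)):
    f=c["frame"]
    x0,y0,w,h=(230,130,110,180) if n=="side" else (180,170,260,100)
    k=min(800/w,600/h)
    cv2.imwrite(f"pics/{n}1.png",cv2.resize(f[y0:y0+h,x0:x0+w],None,fx=k,fy=k,interpolation=cv2.INTER_CUBIC))
s=arm.get_state();print(yaw(s))
W=arm.capture("wrist");M=Q(s["tool_rot"]);print("cam in tool",M.inv().apply(W["position"]-s["ee_pos"]),(M.inv()*Q(W["attitude"])).as_matrix())
E
```

```text
surround [0.419 0.048 0.012] (array([0.42 , 0.032, 0.012]), (array([ 0.42359811,  0.03252505, -0.00099642]), np.float64(0.007623508203921495)))
cap [0.404 0.158 0.02 ] (array([0.409, 0.152, 0.02 ]), (array([0.40677081, 0.15372257, 0.01817061]), np.float64(0.006657318870987847)))
knob [0.418 0.266 0.02 ] (array([0.417, 0.259, 0.02 ]), (array([0.4201906 , 0.25975099, 0.01296581]), np.float64(0.002112204056073046)))
timer [0.443 0.501 0.03 ] (array([0.44 , 0.496, 0.03 ]), (array([0.44361859, 0.49754193, 0.0235723 ]), np.float64(0.00016589429608621282)))
hot [ 0.55  -0.274  0.05 ] None
jig [ 0.419 -0.492  0.044] (array([ 0.426, -0.504,  0.044]), (array([ 0.42299966, -0.50349223,  0.0402529 ]), np.float64(0.009058935780453603)))
1.9705441679402185
cam in tool [ 0.07533819  0.00058785 -0.14279362] [[ 6.14652430e-04  9.56039976e-01  2.93235719e-01]
 [ 9.99999253e-01 -8.97530992e-04  8.30129216e-04]
 [ 1.05682486e-03  2.93234989e-01 -9.56039813e-01]]
```

View pics/side1.png

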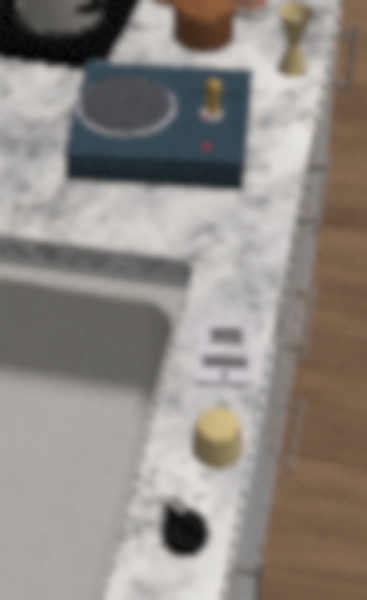

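View pics/top1.png

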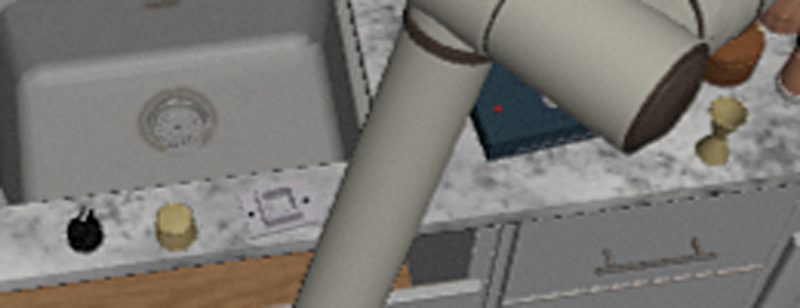

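Run:
```python
from plant import arm
from h import *
s=arm.get_state()
print(move(s,[.44,-.28,.30]), (yaw(s)-np.pi/2)/np.pi, s["t"])
```

```text
[-0.59253769  0.39138118 -0.1378432 ] 0.1272417923325695 0.3
```

Call:
jog_arm(increments=[[[-0.1,0.05,-0.1],0.02,1],[[-0.2,0.13,-0.14],0.05,1],[[-0.3,0.2,-0.14],0.08,1],[[-0.4,0.26,-0.14],0.1,1],[[-0.5,0.33,-0.14],0.127,1],[[-0.59,0.39,-0.14],0.127,1],[[-0.59,0.39,-0.14],0.127,1],[[-0.59,0.39,-0.14],0.127,1]])

```text
t: 1.3
ee_pos: [0.4391, -0.2811, 0.3013]
tool_rot: [-0.0, -0.001, 1.0, -0.0]
force: [-0.5, -0.1, -0.7]
gripper_width: 0.0854
```

Run:
```python
from plant import arm
from h import *
s=arm.get_state(); print(s["t"],s["ee_pos"],yaw(s),s["joints"],s["qd"])
for n in ("wrist","top"):
    c=arm.capture(n); cv2.imwrite(f"pics/{n}2.png",c["frame"])
    np.save(f"pics/{n}2.npy",c,allow_pickle=True)
```

```text
1.3 [ 0.43907715 -0.28110744  0.30131697] 1.5724212381543383 [-2.57870388e-01  1.62946114e-01 -1.23112783e-01  1.34442039e-04
 -1.28493649e+00 -1.31133896e+00] [-3.50436497e-02  4.17288785e-04  1.33918012e-03  7.62562030e-04
  5.04594951e-05 -1.20796546e-03]
```

View pics/wrist2.png

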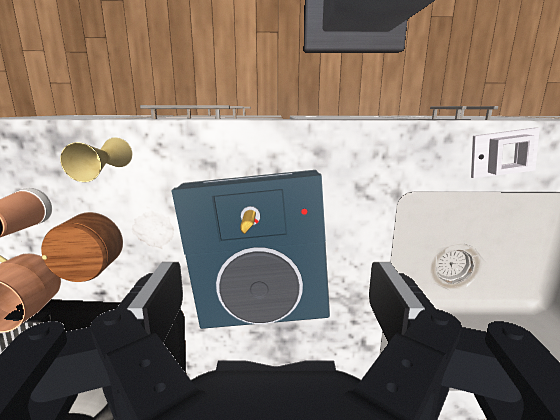

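View pics/top2.png

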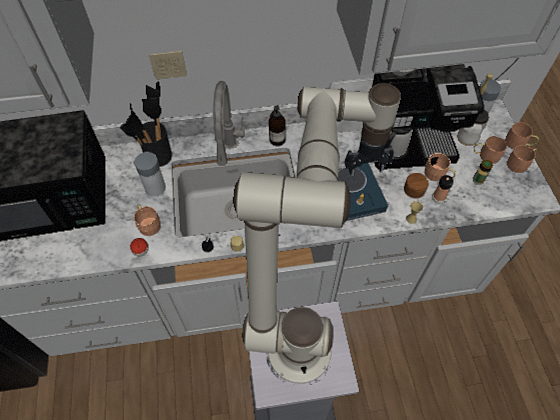

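The wrist view shows the pocket at about (214,190)–(288,240), with the shaft at (250,215), the red tick near (256,221), the surround at top right (505,155) and the disc at (260,287).

Run:
```python
import cv2
f=cv2.imread("pics/wrist2.png")
cv2.imwrite("pics/w2a.png",cv2.resize(f[180:250,200:300],None,fx=8,fy=8,interpolation=cv2.INTER_CUBIC))
cv2.imwrite("pics/w2b.png",cv2.resize(f[120:190,460:560],None,fx=8,fy=8,interpolation=cv2.INTER_CUBIC))
```

```text
(no output)
```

View pics/w2a.png

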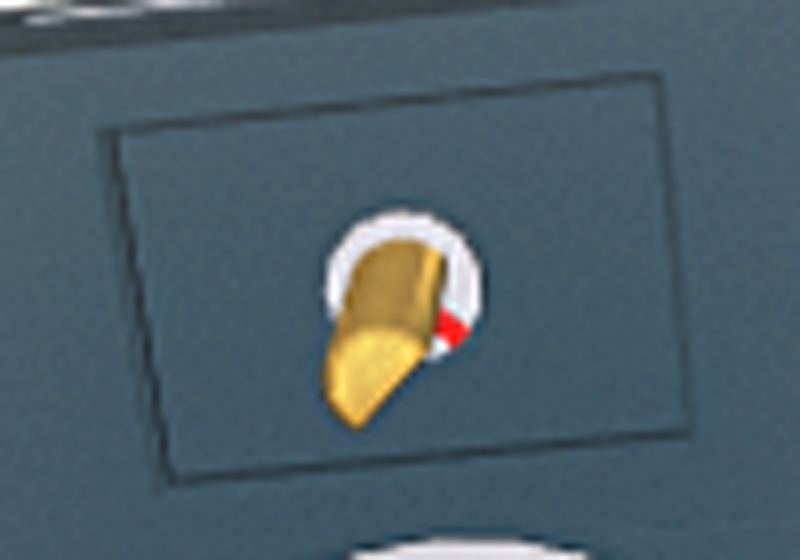

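View pics/w2b.png

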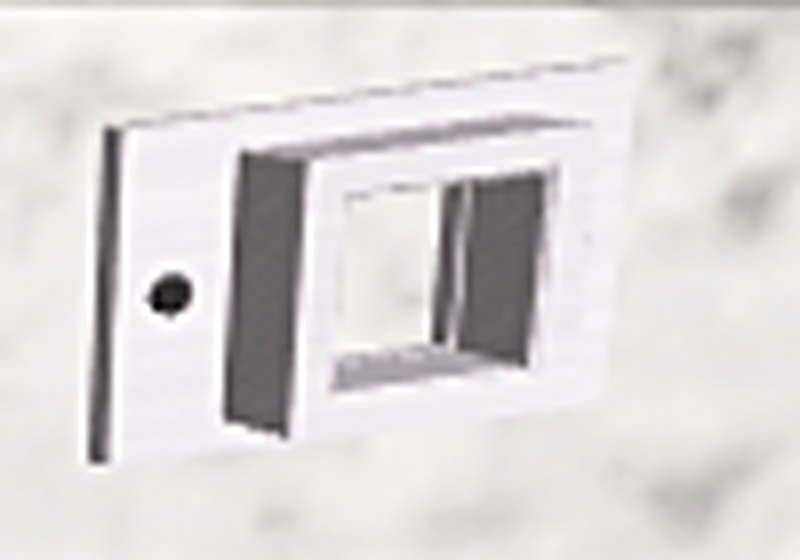

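Run:
```python
from h import *
W=np.load("pics/wrist2.npy",allow_pickle=True).item()
P=lambda x,y:(200+x/8-.5+.06,180+y/8-.5+.06)
for z in(.05,.046,.044):
    c=np.array([onz(W,P(*p),z) for p in((108,130),(658,75),(688,432),(170,482))])
    print(z,c.mean(0).round(4),[round(np.linalg.norm(c[i]-c[(i+1)%4])*1e3,1) for i in range(4)], [np.degrees(np.arctan2(*(c[b]-c[a])[[1,0]])).round(2) for a,b in((0,3),(1,2),(1,0),(2,3))])
print("washer",onz(W,P(404,285),.044),"tick",onz(W,P(455,328),.044))
# tip polygon
t=[onz(W,P(*p),.092) for p in((425,350),(355,428),(330,390),(380,325))];print(np.round(t,4))
```

```text
0.05 [ 0.4974 -0.3135  0.05  ] [np.float64(87.8), np.float64(60.8), np.float64(86.2), np.float64(60.8)] [np.float64(6.58), np.float64(5.13), np.float64(-83.98), np.float64(-83.93)]
0.046 [ 0.4987 -0.3138  0.046 ] [np.float64(88.7), np.float64(61.4), np.float64(87.1), np.float64(61.5)] [np.float64(6.58), np.float64(5.13), np.float64(-83.98), np.float64(-83.93)]
0.044 [ 0.4994 -0.314   0.044 ] [np.float64(89.1), np.float64(61.7), np.float64(87.5), np.float64(61.8)] [np.float64(6.58), np.float64(5.13), np.float64(-83.98), np.float64(-83.93)]
washer [ 0.49962828 -0.31427604  0.044     ] tick [ 0.50710307 -0.3060114   0.044     ]
[[ 0.4933 -0.3074  0.092 ]
 [ 0.5055 -0.318   0.092 ]
 [ 0.4996 -0.3215  0.092 ]
 [ 0.4895 -0.3139  0.092 ]]
```

Pocket centre is about (0.499,-0.314), yaw 6°, with sizes matching 61×87. The flat points at about 48.5° world. Now to look at the surround and knob.

Call:
jog_arm(increments=[[[0.03,0.1,0],0,1],[[0.05,0.2,0.0],0,1],[[0.08,0.32,0.02],0,1],[[0.1,0.44,0.04],0,1],[[0.1,0.56,0.06],0,1],[[0.1,0.68,0.08],0,1],[[0.1,0.76,0.08],0,1],[[0.1,0.76,0.08],0,1]])

```text
t: 2.4
ee_pos: [0.3891, 0.0997, 0.2613]
tool_rot: [0.0, -0.001, 1.0, -0.0]
force: [-1.5, 0.2, 0.8]
gripper_width: 0.0853
```

Run:
```python
from plant import arm
from h import *
s=arm.get_state(); print(s["t"],s["ee_pos"],yaw(s),s["joints"],s["qd"])
for n in ("wrist",):
    c=arm.capture(n); cv2.imwrite(f"pics/{n}3.png",c["frame"])
    np.save(f"pics/{n}3.npy",c,allow_pickle=True)
```

```text
2.4 [0.38911883 0.09967038 0.26128717] 1.5733719344448307 [ 6.59976233e-01 -3.39257511e-02 -4.38940062e-01  1.01335969e-04
 -1.16580273e+00 -2.22823688e+00] [-0.049578   -0.01373382 -0.01774747  0.0001433  -0.01286201  0.02306577]
```

View pics/wrist3.png

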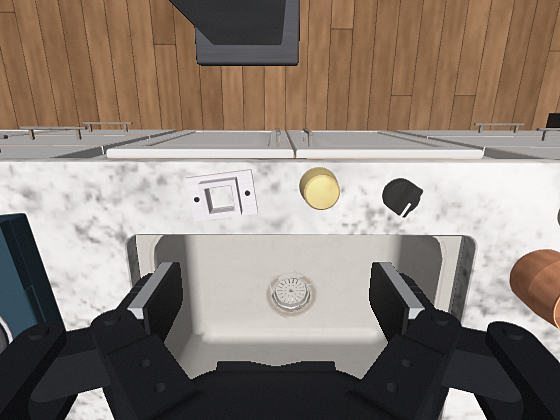

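The wrist view shows the surround at (220,195), cap (320,188) and knob (402,195) with its pointer towards (407,211). I'll crop in to measure.

Run:
```python
import cv2
f=cv2.imread("pics/wrist3.png")
cv2.imwrite("pics/w3a.png",cv2.resize(f[160:230,175:275],None,fx=8,fy=8,interpolation=cv2.INTER_CUBIC))
cv2.imwrite("pics/w3b.png",cv2.resize(f[160:230,355:455],None,fx=8,fy=8,interpolation=cv2.INTER_CUBIC))
```

```text
(no output)
```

View pics/w3a.png

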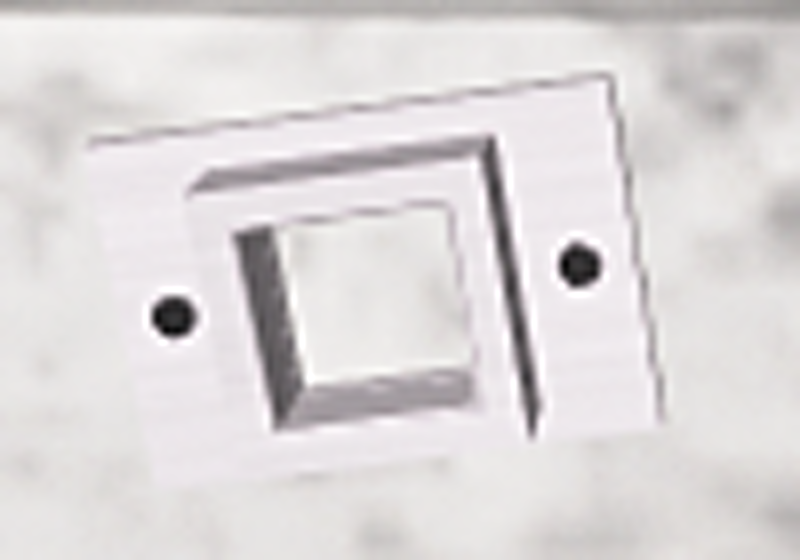

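View pics/w3b.png

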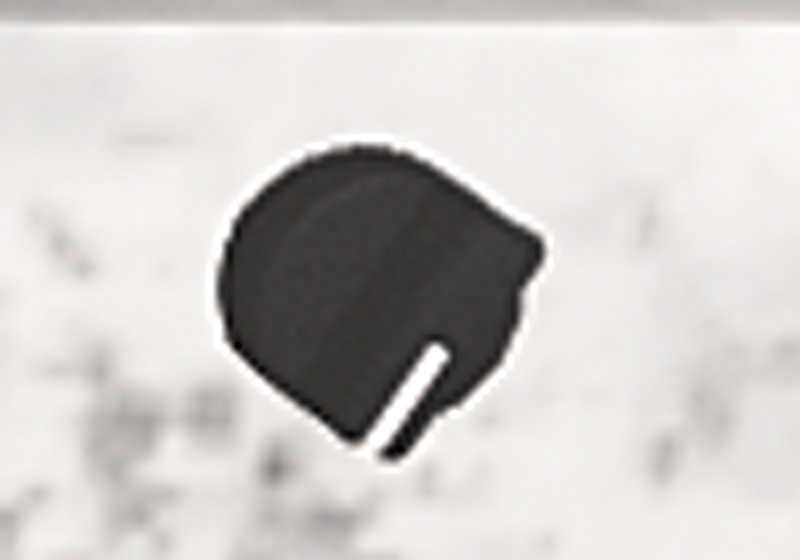

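Run:
```python
from h import *
W=np.load("pics/wrist3.npy",allow_pickle=True).item()
P=lambda x,y:(175+x/8-.44,160+y/8-.44)
def quad(ps,z):
    c=np.array([onz(W,P(*p),z) for p in ps])
    print(z,c.mean(0).round(4),[round(np.linalg.norm(c[i]-c[(i+1)%4])*1e3,1) for i in range(4)], [np.degrees(np.arctan2(*(c[b]-c[a])[[1,0]])).round(2) for a,b in((0,3),(1,2),(1,0),(2,3))])
quad(((88,143),(610,73),(662,422),(155,488)),.006)
quad(((235,232),(450,203),(475,402),(275,430)),.024)
a,b=onz(W,P(175,316),.006),onz(W,P(580,265),.006);print("holes",(a+b)/2,np.degrees(np.arctan2(*(a-b)[[1,0]])),np.linalg.norm(a-b))
K=lambda x,y:(355+x/8-.44,160+y/8-.44)
a,b=onz(W,K(438,350),.038),onz(W,K(372,448),.038);print("pointer",a,b,np.degrees(np.arctan2(*(b-a)[[1,0]])),np.linalg.norm(a-b))
# skirt: visible left/top silhouette (top of skirt z=.018 left; ) ; grip corners
g=[onz(W,K(*p),.038) for p in((545,245),(395,460),(355,442))];print(np.round(g,4))
```

```text
0.006 [0.4221 0.0311 0.006 ] [np.float64(83.3), np.float64(57.9), np.float64(84.3), np.float64(58.1)] [np.float64(6.38), np.float64(7.31), np.float64(-82.12), np.float64(-82.02)]
0.024 [0.4225 0.0309 0.024 ] [np.float64(33.2), np.float64(31.8), np.float64(31.7), np.float64(32.0)] [np.float64(7.64), np.float64(4.85), np.float64(-81.98), np.float64(-81.49)]
holes [0.42303391 0.03078705 0.006     ] -82.41983428802997 0.06595707264735487
pointer [0.42264203 0.25891407 0.038     ] [0.43804357 0.25092512 0.038     ] -27.41628500801577 0.017350243137861123
[[0.4065 0.2726 0.038 ]
 [0.4399 0.2546 0.038 ]
 [0.4371 0.2483 0.038 ]]
```

```bash
cat >> h.py <<'E'
def plan(s,pos,yawdeg):
    m=move(s,pos); d=(yaw(s)-np.radians(yawdeg)+np.pi)%(2*np.pi)-np.pi
    print("t",round(s["t"],2),"ee",s["ee_pos"].round(4),"yaw",np.degrees(yaw(s)).round(2),"F",s["force"].round(1),"w",round(s["gripper_width"],4),"q6",s["joints"][5].round(2),"| inc",m.round(4),"turn",round(d/np.pi,4))
E
python3 - <<'E'
from plant import arm
from h import *
s=arm.get_state()
plan(s,[.4227,.0309,.06],97.5)
E
```

```text
t 2.45 ee [0.3889 0.0986 0.2612] yaw 90.06 F [-0.3 -1.1  0. ] w 0.0854 q6 -2.23 | inc [-0.0675 -0.1353  0.4025] turn -0.0414
```

Call:
jog_arm(increments=[[[-0.03,-0.07,0.08],-0.02,1],[[-0.067,-0.135,0.17],-0.041,1],[[-0.067,-0.135,0.27],-0.041,1],[[-0.067,-0.135,0.34],-0.041,1],[[-0.067,-0.135,0.34],-0.041,1],[[-0.067,-0.135,0.34],-0.041,1]])

```text
t: 3.2
ee_pos: [0.4235, 0.0307, 0.0926]
tool_rot: [0.001, -0.064, 0.998, 0.0]
force: [-0.3, -0.4, 0.0]
gripper_width: 0.0855
```

Run:
```python
from plant import arm
from h import *
s=arm.get_state()
c=arm.capture("wrist"); cv2.imwrite(f"pics/w4.png",c["frame"])
np.save(f"pics/w4.npy",c,allow_pickle=True)
plan(s,[.4227,.0309,.006],97.5)
```

```text
t 3.2 ee [0.4235 0.0307 0.0926] yaw 97.36 F [-0.3 -0.4  0. ] w 0.0855 q6 -1.9 | inc [0.0019 0.0005 0.1733] turn -0.0008
```

View pics/w4.png

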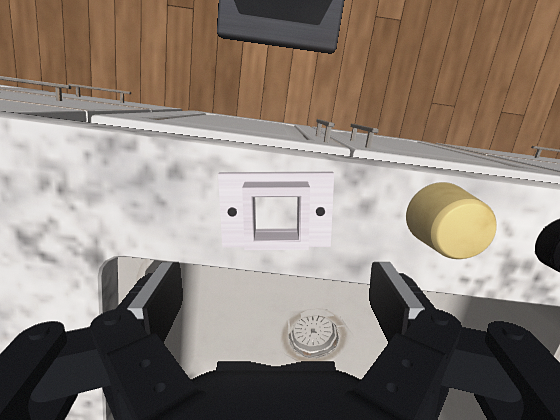

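Run:
```python
from h import *
W=np.load("pics/w4.npy",allow_pickle=True).item()
f=W["frame"]; g=cv2.cvtColor(f,cv2.COLOR_BGR2GRAY)
m=((g<60)*255).astype(np.uint8)[195:230,215:340]
n,l,st,ce=cv2.connectedComponentsWithStats(m)
for i in range(1,n):
    if st[i,4]>20: print(st[i],ce[i]+[215,195])
pts=[onz(W,ce[i]+[215,195],.006) for i in range(1,n) if 30<st[i,4]<150 ]
pts=np.array(pts);print(pts, pts.mean(0))
```

```text
[13 13  8  8 50] [231.6  211.56]
[101  13   9   8  50] [319.9  211.38]
[[ 0.42755119 -0.00169797  0.006     ]
 [ 0.41886988  0.06402209  0.006     ]] [0.42321053 0.03116206 0.006     ]
```

The two hole centres put the middle at (0.4232,0.0312) with angle 7.5°, which agrees with the earlier view. Descend and grip.

Call:
jog_arm(increments=[[[0,0,0.06],0,1],[[0,0,0.12],0,1],[[0,0,0.16],0,1],[[0,0,0.171],0,1],[[0,0,0.171],0,0.3],[[0,0,0.171],0,-1],[[0,0,0.171],0,-1],[[0,0,0.171],0,-1]], newtons=50)

```text
t: 4.25
ee_pos: [0.4233, 0.0316, 0.0071]
tool_rot: [0.001, -0.065, 0.998, 0.0]
force: [-1.6, 0.6, 6.0]
gripper_width: 0.0451
```

Call:
jog_arm(increments=[[[0,0,0],0,-1],[[0,0,0],0,-1],[[0,0,0],0,-1]])

```text
t: 4.62
ee_pos: [0.4233, 0.0317, 0.0072]
tool_rot: [0.001, -0.065, 0.998, 0.0]
force: [-1.3, 0.2, 4.6]
gripper_width: 0.0451
```

Run:
```python
from plant import arm
from h import *
s=arm.get_state()
c=arm.capture("wrist"); cv2.imwrite(f"pics/w5.png",c["frame"])
np.save(f"pics/w5.npy",c,allow_pickle=True)
plan(s,[.4227,.0309,.15],97.5)
```

```text
t 4.62 ee [0.4233 0.0317 0.0072] yaw 97.46 F [-1.3  0.2  4.6] w 0.0451 q6 -1.9 | inc [ 0.0006 -0.0012 -0.2857] turn -0.0002
```

View pics/w5.png

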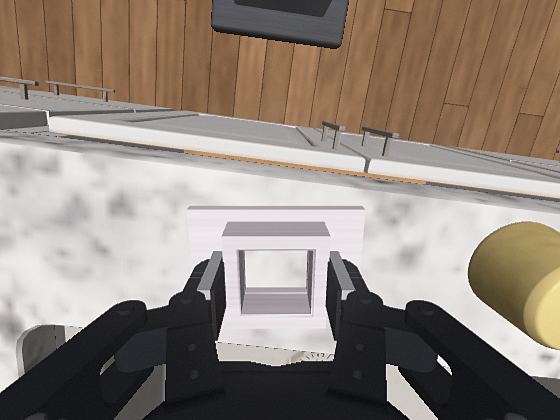

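Gripped: opening 45 mm and square in the jaws, collar at (277,270). Lift, then check.

Call:
jog_arm(increments=[[[0,0,-0.05],0,-1],[[0,0,-0.15],0,-1],[[0,0,-0.25],0,-1],[[0,0,-0.33],0,-1],[[0,0,-0.33],0,-1]])

```text
t: 5.3
ee_pos: [0.4242, 0.032, 0.1744]
tool_rot: [0.004, -0.065, 0.998, 0.002]
force: [-0.0, -0.6, -2.3]
gripper_width: 0.0446
```

Run:
```python
from plant import arm
from h import *
s=arm.get_state()
plan(s,[.4987,-.3142,.16],96)
```

```text
t 5.3 ee [0.4242 0.032  0.1744] yaw 97.44 F [-0.  -0.6 -2.3] w 0.0446 q6 -1.9 | inc [-0.0579 -0.706   0.0275] turn 0.008
```

Call:
jog_arm(increments=[[[-0.01,-0.1,0],0,-1],[[-0.02,-0.2,0],0,-1],[[-0.03,-0.32,0],0,-1],[[-0.04,-0.44,0],0.008,-1],[[-0.05,-0.56,0],0.008,-1],[[-0.057,-0.65,0],0.008,-1],[[-0.057,-0.705,0.02],0.008,-1],[[-0.057,-0.705,0.02],0.008,-1]])

```text
t: 6.3
ee_pos: [0.4945, -0.3156, 0.1579]
tool_rot: [-0.002, -0.05, 0.999, 0.001]
force: [0.3, -0.2, -1.5]
gripper_width: 0.0452
```

Call:
jog_arm(increments=[[[0,0,0],0,-1],[[0,0,0],0,-1]])

```text
t: 6.55
ee_pos: [0.4961, -0.3136, 0.1609]
tool_rot: [0.0, -0.053, 0.999, 0.0]
force: [-0.9, -0.9, -1.7]
gripper_width: 0.0444
```

Run:
```python
from plant import arm
from h import *
s=arm.get_state()
c=arm.capture("wrist"); cv2.imwrite(f"pics/w6.png",c["frame"])
np.save(f"pics/w6.npy",c,allow_pickle=True)
plan(s,[.4987,-.3142,.12],96);print(Q(s["tool_rot"]).as_matrix().round(4))
```

```text
t 6.55 ee [ 0.4961 -0.3136  0.1609] yaw 96.06 F [-0.9 -0.9 -1.7] w 0.0444 q6 -1.18 | inc [-0.005  -0.0017  0.0819] turn 0.0003
[[-9.944e-01 -1.055e-01 -0.000e+00]
 [-1.055e-01  9.944e-01  2.000e-04]
 [-0.000e+00  2.000e-04 -1.000e+00]]
```

View pics/w6.png

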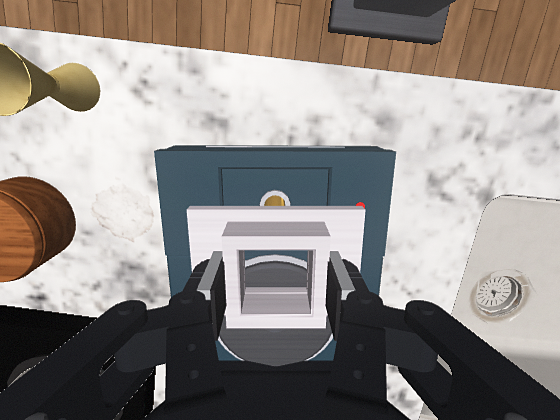

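Run:
```python
from h import *
W=np.load("pics/w6.npy",allow_pickle=True).item()
cv2.imwrite("pics/w6a.png",cv2.resize(W["frame"][145:215,175:375],None,fx=4,fy=4,interpolation=cv2.INTER_CUBIC))
```

```text
(no output)
```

View pics/w6a.png

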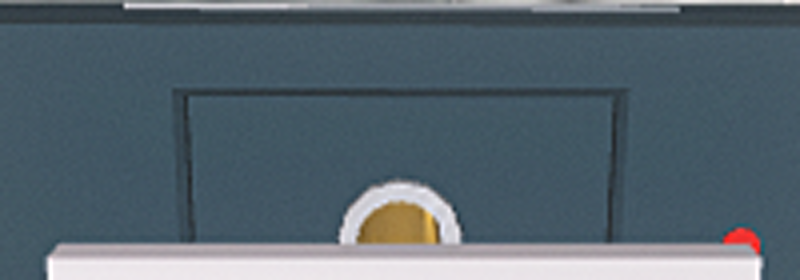

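Run:
```python
from h import *
W=np.load("pics/w6.npy",allow_pickle=True).item()
P=lambda x,y:(175+x/4-.4,145+y/4-.4)
th=np.radians(6)
ex=np.array([np.cos(th),np.sin(th),0])
for a,b,z,h in(((174,90),(628,90),.05,.0325),((180,92),(620,92),.048,.0305),((190,96),(610,96),.044,.0305)):
    A,B=onz(W,P(*a),z),onz(W,P(*b),z); d=A-B
    print(z,np.linalg.norm(d),np.degrees(np.arctan2(d[0],-d[1])),((A+B)/2+ex*h).round(4))
print(onz(W,P(400,241),.044))
A,B=[onz(W,P(*p),.05) for p in((48,258),(762,258))]
```

```text
0.05 0.090394655076771 6.099024674594229 [ 0.499  -0.3136  0.05  ]
0.048 0.08833843240544086 6.099070320000257 [ 0.4978 -0.314   0.048 ]
0.044 0.08572092429622984 6.099161737129155 [ 0.4993 -0.3138  0.044 ]
[ 0.49975676 -0.31373164  0.044     ]
```

Run:
```python
from h import *
W=np.load("pics/w6.npy",allow_pickle=True).item()
P=lambda x,y:(175+x/4-.4,145+y/4-.4)
ee=np.array([.4961,-.3136,.1609]);ex=-np.array([np.cos(.106),np.sin(.106)]);ey=np.array([-np.sin(.106),np.cos(.106)])
for p,z in(((48,257),.1609-.0012),((762,257),.1609-.0012),((55,243),.1609-.0072),((756,243),.1609-.0072)):
    X=onz(W,P(*p),z)[:2]-ee[:2]; print(X@ex,X@ey)
```

```text
0.029606624764919334 -0.04154462910189431
0.029650033963685013 0.04238460217430254
0.02949108016840628 -0.042287672998177296
0.0295348118613724 0.04325892472259872
```

Run:
```python
from plant import arm
from h import *
plan(arm.get_state(),[.4995,-.3142,.062],96.1)
```

```text
t 6.6 ee [ 0.4963 -0.3136  0.1611] yaw 96.07 F [ 0.2 -0.2 -1.7] w 0.0452 q6 -1.18 | inc [-0.0063 -0.0018  0.1983] turn -0.0002
```

Call:
jog_arm(increments=[[[-0.006,-0.002,0],0,-1],[[-0.006,-0.002,0.05],0,-1],[[-0.006,-0.002,0.11],0,-1],[[-0.006,-0.002,0.16],0,-1],[[-0.006,-0.002,0.195],0,-1],[[-0.006,-0.002,0.198],0,-1],[[-0.006,-0.002,0.198],0,-1],[[-0.006,-0.002,0.198],0,-1]])

```text
t: 7.6
ee_pos: [0.5001, -0.3155, 0.063]
tool_rot: [0.001, -0.052, 0.999, -0.0]
force: [0.4, 0.3, -1.5]
gripper_width: 0.0446
```

Run:
```python
from plant import arm
from h import *
s=arm.get_state()
c=arm.capture("wrist"); cv2.imwrite(f"pics/w7.png",c["frame"])
np.save(f"pics/w7.npy",c,allow_pickle=True)
plan(s,[.4995,-.3142,.051],96.1)
```

```text
t 7.6 ee [ 0.5001 -0.3155  0.063 ] yaw 96.0 F [ 0.4  0.3 -1.5] w 0.0446 q6 -1.18 | inc [0.0009 0.0027 0.0239] turn -0.0005
```

View pics/w7.png

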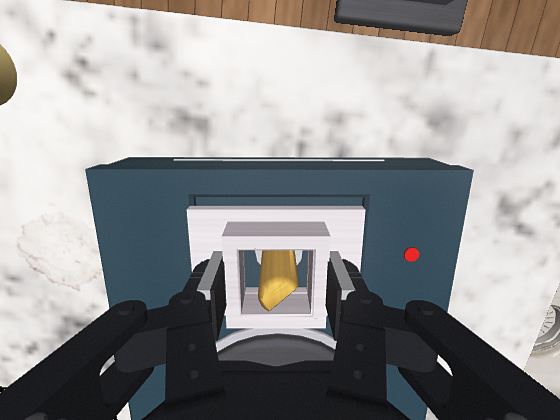

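Run:
```python
from h import *
W=np.load("pics/w7.npy",allow_pickle=True).item()
cv2.imwrite("pics/w7a.png",cv2.resize(W["frame"][180:230,178:378],None,fx=4,fy=6,interpolation=cv2.INTER_CUBIC))
```

```text
(no output)
```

View pics/w7a.png

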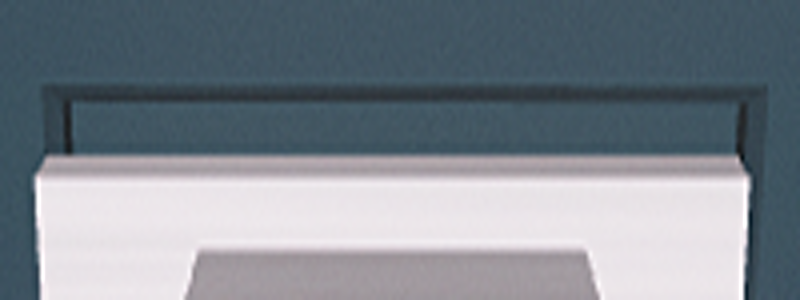

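Run:
```python
from h import *
W=np.load("pics/w7.npy",allow_pickle=True).item()
P=lambda x,y:(178+x/4-.4,180+y/6-.42)
ee=np.array([.5001,-.3155]);t=np.radians(6);ex=-np.array([np.cos(t),np.sin(t)]);ey=np.array([-np.sin(t),np.cos(t)])
for n,a,b,z in(("rim",(42,87),(770,87),.05),("platebot",(45,155),(740,155),.0558),("platetop",(36,177),(749,177),.0618)):
    for p in(a,b):
        X=onz(W,P(*p),z)[:2]-ee; print(n,(X@ex).round(4),(X@ey).round(4))
```

```text
rim 0.0337 -0.0436
rim 0.0338 0.0477
platebot 0.0295 -0.042
platebot 0.0296 0.0427
platetop 0.0295 -0.0415
platetop 0.0297 0.0423
```

Rim centre relative to the plate: 0.7 mm in tool x, 1.7 mm in tool y. Correct that and lower.

Call:
jog_arm(increments=[[[0.0014,0.0034,0],0,-1],[[0.0014,0.0034,0],0,-1],[[0.0014,0.0034,0.008],0,-1],[[0.0014,0.0034,0.016],0,-1],[[0.0014,0.0034,0.02],0,-1],[[0.0014,0.0034,0.024],0,-1],[[0.0014,0.0034,0.024],0,-1]])

```text
t: 8.52
ee_pos: [0.4981, -0.3136, 0.0512]
tool_rot: [-0.0, -0.052, 0.999, -0.0]
force: [-2.9, 1.9, 7.4]
gripper_width: 0.045
```

Run:
```python
from plant import arm
from h import *
s=arm.get_state()
c=arm.capture("wrist"); cv2.imwrite(f"pics/w8.png",c["frame"])
np.save(f"pics/w8.npy",c,allow_pickle=True)
cv2.imwrite("pics/w8a.png",cv2.resize(c["frame"][170:300,158:388],None,fx=3.4,fy=4,interpolation=cv2.INTER_CUBIC))
plan(s,[.4995,-.3142,.051],96.1)
```

```text
t 8.53 ee [ 0.4981 -0.3136  0.0512] yaw 96.01 F [-2.9  1.9  7.4] w 0.045 q6 -1.18 | inc [-0.0027 -0.0015  0.0004] turn -0.0005
```

View pics/w8a.png

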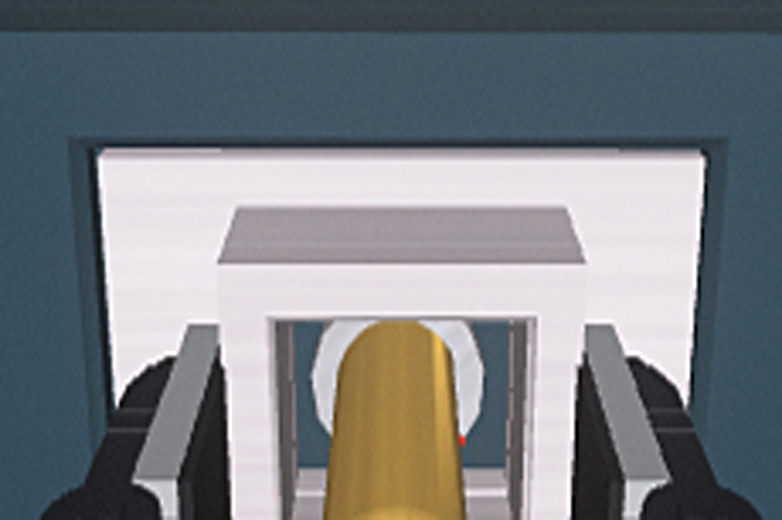

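It has dropped into the pocket: z 0.0512 is as predicted for seated, with 7 N contact. Release, rise and check.

Call:
jog_arm(increments=[[[0,0,0.0],0,0.3],[[0,0,0],0,0.7],[[0,0,0],0,0.7],[[0,0,-0.04],0,0.7],[[0,0,-0.1],0,0.7],[[0.02,0,-0.2],0,0.7],[[0.05,0,-0.28],0,0.7],[[0.05,0,-0.28],0,0.7]])

```text
t: 9.57
ee_pos: [0.4748, -0.3173, 0.1938]
tool_rot: [0.004, -0.052, 0.999, -0.002]
force: [-0.2, -0.1, -0.0]
gripper_width: 0.0725
```

Run:
```python
from plant import arm
from h import *
s=arm.get_state()
c=arm.capture("wrist"); cv2.imwrite(f"pics/w9.png",c["frame"])
np.save(f"pics/w9.npy",c,allow_pickle=True)
cv2.imwrite("pics/w9a.png",cv2.resize(c["frame"][150:280,170:370],None,fx=4,fy=4,interpolation=cv2.INTER_CUBIC))
plan(s,[.421,.26,.20],62)
```

```text
t 9.57 ee [ 0.4748 -0.3173  0.1938] yaw 95.98 F [-0.2 -0.1 -0. ] w 0.0725 q6 -1.16 | inc [-0.0135  1.1594 -0.0169] turn 0.1888
```

View pics/w9.png

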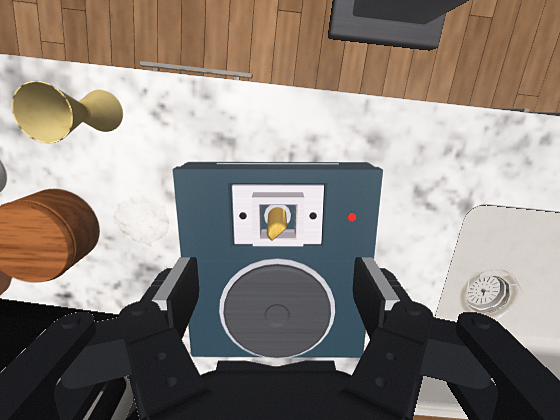

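View pics/w9a.png

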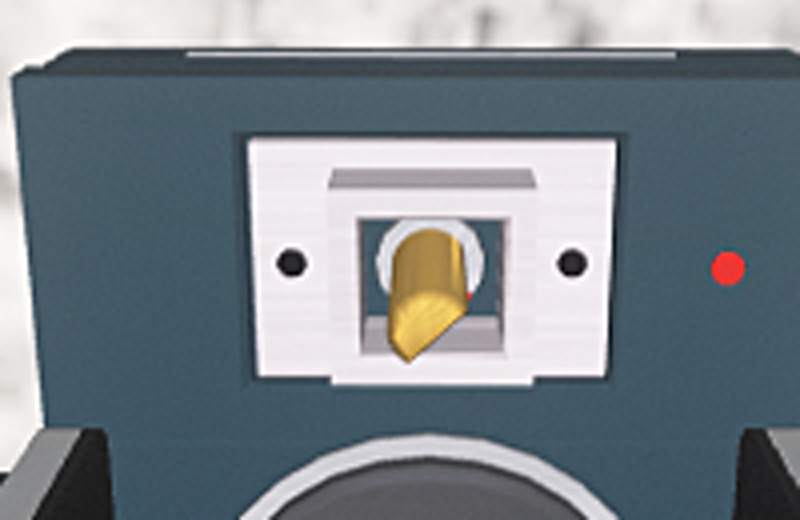

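Run:
```python
from h import *
W=np.load("pics/w9.npy",allow_pickle=True).item()
P=lambda x,y:(170+x/4-.4,150+y/4-.4)
a,b=onz(W,P(292,263),.05),onz(W,P(572,263),.05);print("holes",(a+b)/2,np.linalg.norm(a-b),np.degrees(np.arctan2(*(a-b)[[1,0]]))+90)
print("outer corners", *[onz(W,P(*p),.05).round(4) for p in((248,138),(617,138),(606,377),(258,377))])
# rim
for a,b in(((236,132),(628,132)),((248,383),(615,383))):
    A,B=onz(W,P(*a),.05),onz(W,P(*b),.05);print("rim",((A+B)/2).round(4),np.linalg.norm(A-B))
# red tick
f=W["frame"].astype(int); m=(f[...,2]>150)&(f[...,1]<90)&(f[...,0]<90)
ys,xs=np.nonzero(m[210:235,270:300]);print("tick px",xs+270,ys+210)
# tip face mask: bright yellow
hsv=cv2.cvtColor(W["frame"],cv2.COLOR_BGR2HSV)
sub=hsv[200:245,260:295];mm=((sub[...,0]>15)&(sub[...,0]<35)&(sub[...,1]>100)&(sub[...,2]>185)).astype(np.uint8)
for r in mm: print("".join(".#"[v] for v in r))
```

```text
holes [ 0.49763391 -0.31319668  0.05      ] 0.06593066855067849 6.1068411949026284
outer corners [ 0.472  -0.3582  0.05  ] [ 0.4631 -0.2744  0.05  ] [ 0.5222 -0.2682  0.05  ] [ 0.5312 -0.352   0.05  ]
rim [ 0.4662 -0.3166  0.05  ] 0.08940818133339996
rim [ 0.5283 -0.31    0.05  ] 0.08905796692551717
tick px [287] [224]
...................................
...................................
...................................
...................................
...................................
...................................
...................................
...................................
...................................
.......................#...........
.......................##..........
.......................##..........
.......................##..........
.......................##..........
.......................##..........
.......................##..........
.......................##..........
.......................##..........
.......................##..........
.......................##..........
.......................#...........
...................................
...................................
..............#######..............
............###########............
...........#############...........
...........##############..........
.........#################.........
.........#################.........
.........###############...........
.........##############............
.........#############.............
.........############..............
........############...............
........###########................
.........########..................
..........######...................
..........#####....................
...........###.....................
............#......................
...................................
...................................
...................................
...................................
...................................
```

Run:
```python
from h import *
W=np.load("pics/w9.npy",allow_pickle=True).item()
e=[(29,23),(30,22),(31,21),(32,20),(33,19),(34,18),(35,16),(36,15),(37,14),(38,13)]
p=np.array([onz(W,(260+c+.5,200+r),.0915)[:2] for r,c in e])
d=p[-1]-p[0]; v=np.linalg.svd(p-p.mean(0))[2][0]; n=np.array([-v[1],v[0]]); n*=np.sign(n@[1,1]);print(v,np.degrees(np.arctan2(n[1],n[0])),p.mean(0))
ends=[onz(W,q,.092)[:2] for q in((286,227.8),(272,239.5))];print(ends,np.linalg.norm(ends[0]-ends[1]), (ends[0]+ends[1])/2-n*.0025)
```

```text
[ 0.75828672 -0.65192119] 49.3133912002688 [ 0.49884911 -0.31230795]
[array([ 0.49302514, -0.30687851]), array([ 0.50450881, -0.31715462])] 0.015410162879426913 [ 0.49713717 -0.31391228]
```

Surround seated flush: its hole midpoint is within 0.4 mm of the rim centre, and the spacing at z=0.05 is right. The flat points at about 49°. On to the knob.

Call:
jog_arm(increments=[[[0,0.1,-0.02],0,0.7],[[0,0.22,-0.02],0,0.7],[[0,0.34,-0.02],0,0.7],[[0,0.46,-0.02],0,0.7],[[0,0.58,-0.02],0,0.5],[[0,0.7,-0.02],0,0.3],[[0,0.82,-0.02],0,0.2],[[0,0.92,-0.02],0,0.1]])

```text
t: 10.62
ee_pos: [0.4245, 0.1432, 0.1985]
tool_rot: [-0.001, -0.053, 0.999, -0.001]
force: [0.5, -0.8, 0.4]
gripper_width: 0.0467
```

Run:
```python
from plant import arm
from h import *
s=arm.get_state()
plan(s,[.421,.26,.14],62)
```

```text
t 10.62 ee [0.4245 0.1432 0.1985] yaw 96.05 F [ 0.5 -0.8  0.4] w 0.0467 q6 -2.15 | inc [-0.018   0.2332  0.1167] turn 0.1892
```

Call:
jog_arm(increments=[[[-0.01,0.1,0.0],0.05,0.1],[[-0.018,0.2,0.02],0.1,0.1],[[-0.018,0.225,0.06],0.15,0.1],[[-0.018,0.225,0.1],0.189,0.1],[[-0.018,0.225,0.117],0.189,0.1],[[-0.018,0.225,0.117],0.189,0.1],[[-0.018,0.225,0.117],0.189,0.1]])

```text
t: 11.5
ee_pos: [0.4232, 0.2541, 0.1418]
tool_rot: [0.0, 0.242, 0.97, 0.0]
force: [-0.1, -0.5, 1.1]
gripper_width: 0.047
```

Run:
```python
from plant import arm
from h import *
s=arm.get_state()
c=arm.capture("wrist"); cv2.imwrite(f"pics/w10.png",c["frame"])
np.save(f"pics/w10.npy",c,allow_pickle=True)
plan(s,[.421,.26,.02],62)
```

```text
t 11.5 ee [0.4232 0.2541 0.1418] yaw 62.01 F [-0.1 -0.5  1.1] w 0.047 q6 -2.93 | inc [0.0095 0.0081 0.2436] turn 0.0
```

View pics/w10.png

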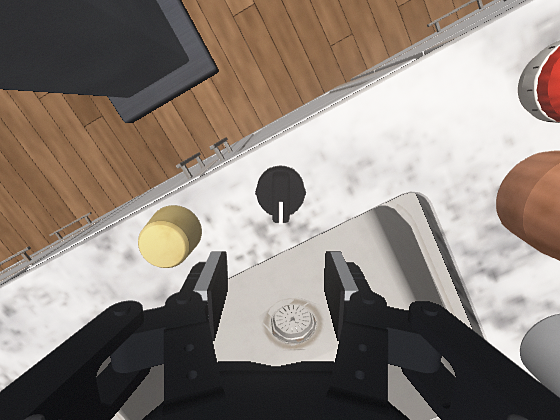

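Run:
```python
from h import *
W=np.load("pics/w10.npy",allow_pickle=True).item()
cv2.imwrite("pics/w10a.png",cv2.resize(W["frame"][155:235,240:320],None,fx=7,fy=7,interpolation=cv2.INTER_CUBIC))
g=cv2.cvtColor(W["frame"],cv2.COLOR_BGR2GRAY)
d=((g[150:232,235:325]<95)).astype(np.uint8)
n,l,st,ce=cv2.connectedComponentsWithStats(d);i=1+np.argmax(st[1:,4]);print(st[i],ce[i])
ys,xs=np.nonzero(l==i)
for y in range(ys.min(),ys.max()+1,3):
    x=xs[ys==y];print(y+150,x.min()+235,x.max()+235,end="; ")
p=np.argwhere(g[195:222,276:286]>170);print(p.min(0)+[195,276],p.max(0)+[195,276])
```

```text
[  20   16   51   57 1978] [45.12639029 41.38372093]
166 275 285; 169 267 293; 172 264 296; 175 261 299; 178 259 300; 181 258 302; 184 257 302; 187 257 303; 190 256 304; 193 255 305; 196 257 303; 199 258 303; 202 259 302; 205 261 300; 208 263 298; 211 266 294; 214 270 289; 217 273 288; 220 273 288; [202 279] [221 282]
```

View pics/w10a.png

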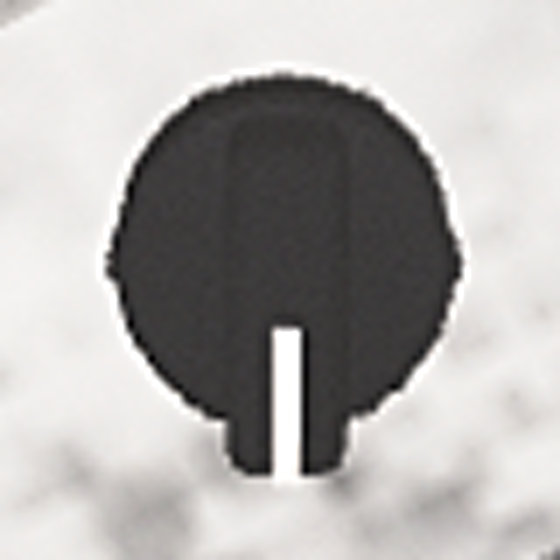

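Run:
```python
from h import *
W=np.load("pics/w10.npy",allow_pickle=True).item()
a,b=onz(W,(280.6,171.6),.038),onz(W,(280.6,222.6),.038)
print(a,b,(a+b)/2,np.linalg.norm(a-b),np.degrees(np.arctan2(*(b-a)[[1,0]])))
ee=np.array([.4232,.2541]);t=np.radians(62);ey=np.array([np.cos(t),np.sin(t)]);ex=np.array([-ey[1],ey[0]])
for q,z in(((280.6,193),.018),):
  X=onz(W,q,z);print(X)
m=(a+b)[:2]/2; print("offset tool x,y",(m-ee)@ex/.5,(m-ee)@ey/.5)
l,r=onz(W,(255,193),0.0),onz(W,(305.5,193),0);print((l+r)/2,np.linalg.norm(l-r))
```

```text
[0.40089538 0.27042463 0.038     ] [0.43822624 0.25083753 0.038     ] [0.41956081 0.26063108 0.038     ] 0.04215741239744399 -27.68551121012556
[0.42097195 0.2602631  0.018     ]
offset tool x,y 0.012558735474587792 0.008116217296285817
[0.42518829 0.25802663 0.        ] 0.04621662619525696
```

Call:
jog_arm(increments=[[[0.0107,0.0081,0],0,0],[[0.0107,0.0081,0.08],0,0],[[0.0107,0.0081,0.16],0,0],[[0.0107,0.0081,0.22],0,0],[[0.0107,0.0081,0.24],0,0],[[0.0107,0.0081,0.24],0,0],[[0.0107,0.0081,0.24],0,-1],[[0.0107,0.0081,0.24],0,-1]], newtons=60)

```text
t: 12.55
ee_pos: [0.4208, 0.261, 0.0228]
tool_rot: [0.001, 0.242, 0.97, 0.001]
force: [0.1, 0.8, 0.3]
gripper_width: 0.0122
```

Call:
jog_arm(increments=[[[0,0,0],0,-1],[[0,0,0],0,-1],[[0,0,0],0,-1]])

```text
t: 12.92
ee_pos: [0.4208, 0.261, 0.0228]
tool_rot: [0.001, 0.242, 0.97, 0.001]
force: [-0.1, 0.3, 6.9]
gripper_width: 0.0129
```

Run:
```python
from plant import arm
from h import *
s=arm.get_state()
c=arm.capture("wrist"); cv2.imwrite(f"pics/w11.png",c["frame"])
np.save(f"pics/w11.npy",c,allow_pickle=True)
plan(s,[.421,.26,.2],62)
```

```text
t 12.93 ee [0.4208 0.261  0.0228] yaw 62.0 F [-0.1  0.3  6.9] w 0.0129 q6 -2.94 | inc [-0.0017 -0.0005 -0.3545] turn -0.0
```

View pics/w11.png

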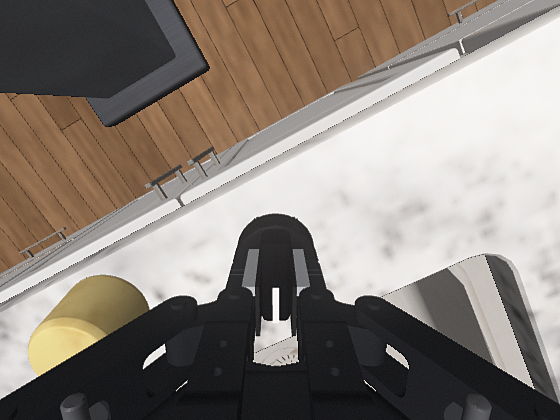

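Gripped at 13 mm opening (14 mm grip), pointer centred in the jaws. Lift and carry.

Call:
jog_arm(increments=[[[0,0,-0.08],0,-1],[[0,0,-0.18],0,-1],[[0,0,-0.28],0,-1],[[0,0,-0.33],0,-1],[[0,0,-0.33],-0.05,-1],[[0,0,-0.33],-0.1,-1],[[0,0,-0.33],-0.15,-1]])

```text
t: 13.85
ee_pos: [0.4196, 0.2599, 0.1865]
tool_rot: [-0.0, 0.007, 1.0, 0.0]
force: [0.7, 1.3, -0.8]
gripper_width: 0.0122
```

Run:
```python
from plant import arm
from h import *
s=arm.get_state()
plan(s,[.49,-.10,.18],120)
plan(s,[.4985,-.3137,.17],139)
```

```text
t 13.85 ee [0.4196 0.2599 0.1865] yaw 89.25 F [ 0.7  1.3 -0.8] w 0.0122 q6 -2.47 | inc [-0.1502 -0.7178  0.0126] turn -0.1708
t 13.85 ee [0.4196 0.2599 0.1865] yaw 89.25 F [ 0.7  1.3 -0.8] w 0.0122 q6 -2.47 | inc [-0.1728 -1.145   0.0324] turn -0.2764
```

Call:
jog_arm(increments=[[[-0.02,-0.1,0],-0.04,-1],[[-0.04,-0.22,0],-0.08,-1],[[-0.06,-0.34,0],-0.12,-1],[[-0.08,-0.46,0],-0.16,-1],[[-0.1,-0.58,0],-0.2,-1],[[-0.12,-0.7,0],-0.24,-1],[[-0.14,-0.82,0],-0.276,-1],[[-0.15,-0.9,0],-0.276,-1]])

```text
t: 14.85
ee_pos: [0.4865, -0.1936, 0.1863]
tool_rot: [0.0, -0.411, 0.912, 0.0]
force: [0.6, 0.1, -0.4]
gripper_width: 0.0121
```

Run:
```python
from plant import arm
from h import *
s=arm.get_state()
plan(s,[.4985,-.3137,.175],139)
```

```text
t 14.85 ee [ 0.4865 -0.1936  0.1863] yaw 138.56 F [ 0.6  0.1 -0.4] w 0.0121 q6 -0.65 | inc [ 0.1643 -0.1769  0.0226] turn -0.0024
```

Call:
jog_arm(increments=[[[0.08,-0.09,0],-0.002,-1],[[0.13,-0.14,0.02],-0.002,-1],[[0.164,-0.177,0.022],-0.002,-1],[[0.164,-0.177,0.022],-0.002,-1],[[0.164,-0.177,0.022],-0.002,-1]])

```text
t: 15.48
ee_pos: [0.4987, -0.3107, 0.1753]
tool_rot: [-0.0, -0.415, 0.91, 0.0]
force: [-0.2, 0.8, 0.4]
gripper_width: 0.0123
```

Run:
```python
from plant import arm
from h import *
s=arm.get_state()
plan(s,[.4985,-.3137,.12],139)
for n in("wrist","side","top"):
    c=arm.capture(n); np.save(f"pics/{n}12.npy",c,allow_pickle=True); cv2.imwrite(f"pics/{n}12.png",c["frame"])
    if n!="wrist":
        u,v=proj(c,[.4985,-.3137,.1]).astype(int); print(n,u,v)
        cv2.imwrite(f"pics/{n}12a.png",cv2.resize(c["frame"][v-40:v+40,u-50:u+50],None,fx=6,fy=6,interpolation=cv2.INTER_CUBIC))
```

```text
t 15.47 ee [ 0.4987 -0.3107  0.1753] yaw 139.0 F [-0.2  0.8  0.4] w 0.0123 q6 -0.43 | inc [ 0.0049 -0.0037  0.1106] turn 0.0
side 292 152
top 361 193
```

View pics/wrist12.png

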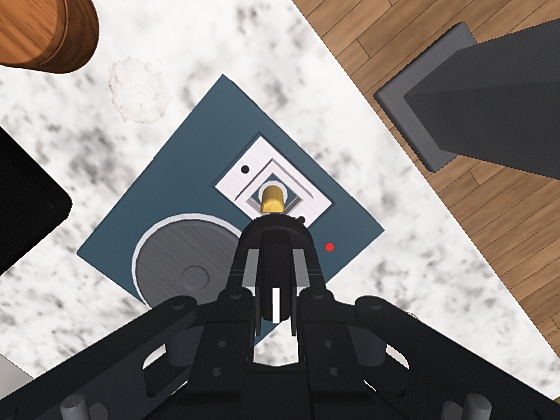

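View pics/side12a.png

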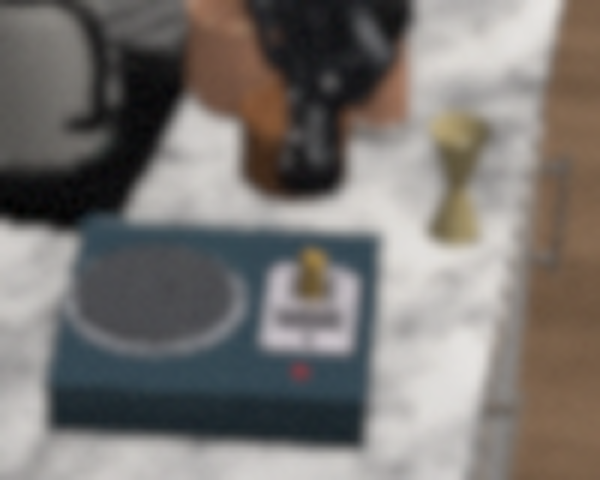

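View pics/top12a.png

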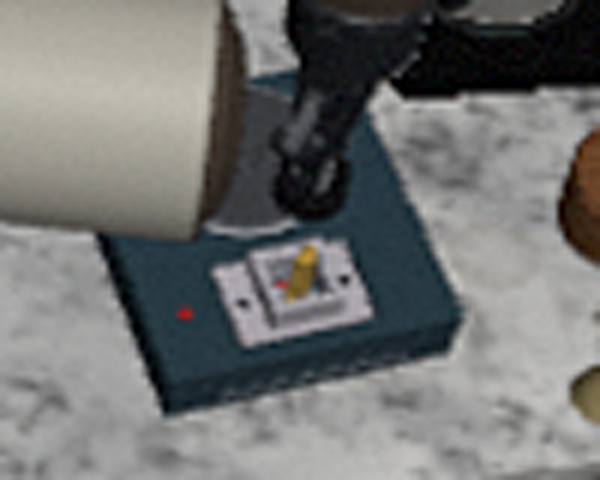

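Run:
```python
from h import *
W=np.load("pics/wrist12.npy",allow_pickle=True).item()
cv2.imwrite("pics/w12a.png",cv2.resize(W["frame"][120:270,190:350],None,fx=5,fy=4,interpolation=cv2.INTER_CUBIC))
```

```text
(no output)
```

View pics/w12a.png

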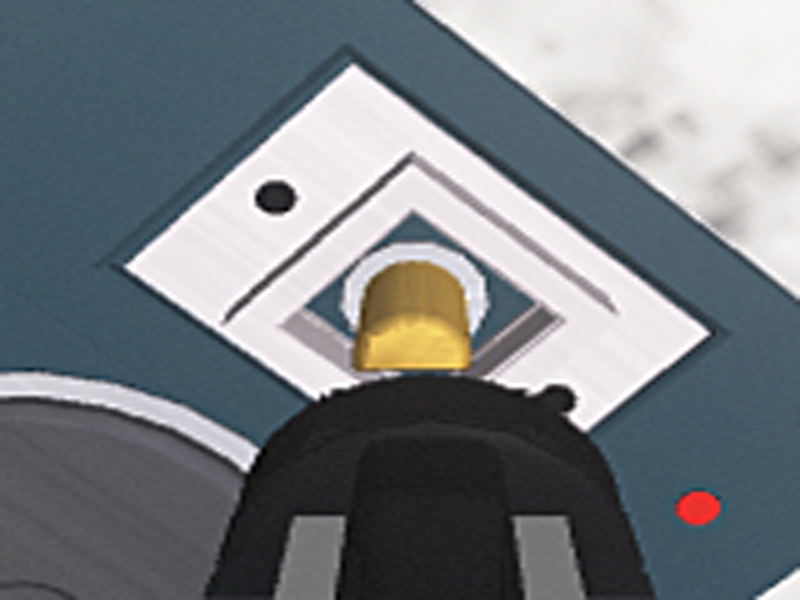

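Run:
```python
from h import *
W=np.load("pics/wrist12.npy",allow_pickle=True).item()
P=lambda x,y:(190+x/5-.4,120+y/4-.4)
ee=np.array([.4987,-.3107]);t=np.radians(139);ey=np.array([np.cos(t),np.sin(t)]);ex=np.array([-ey[1],ey[0]])
def T(p,z): X=onz(W,p,z)[:2]-ee; return np.array([X@ex,X@ey])*1e3
print("washer L R top",T(P(342,295),.044),T(P(488,295),.044),T(P(415,241),.044))
print("tip",T(P(357,368),.092),T(P(470,368),.092))
print("body L/R", T(P(360,330),.085),T(P(468,330),.085))
h=T(P(276,197),.05); print("hole",h)
c=[T(P(*p),.05) for p in((352,63),(712,333),(122,268))];print("plate corners",c,"centre from diag",(c[1]+c[2])/2)
print("knob front bottom skirt",T(P(427,375),.1525),"L/R grip",T(P(350,445),.1905),T(P(505,445),.1905))
a,b=T((274.5,290),.1905),T((280,322),.1905);print(a,b)
```

```text
washer L R top [  2.3304395  -14.77148564] [ 2.35264094 10.96280449] [14.48646209 -1.88007702]
tip [  1.09970468 -10.0394214 ] [1.11505884 6.67685946]
body L/R [ 6.36410931 -9.82681009] [6.378624   6.49596672]
hole [ 25.25298077 -25.22851818]
plate corners [array([ 52.93202602, -12.04827058]), array([-4.56436442, 49.79549885]), array([  9.86632652, -52.03662423])] centre from diag [ 2.65098105 -1.12056269]
knob front bottom skirt [19.87803169  0.44330529] L/R grip [24.67735806 -6.02320704] [24.69026874  7.15734604]
[-3.91847072  0.30592324] [-20.90023424   2.86902814]
```

The wrist view shows the shaft flat (bottom edge at (261–284, 212)) square to the tool, pointer pointing the same way. The axis lies about (2.5, -1.8) mm off the TCP in the tool frame. Correct and lower part way.

Call:
jog_arm(increments=[[[0.0062,-0.0043,0],0,-1],[[0.0062,-0.0043,0.04],0,-1],[[0.0062,-0.0043,0.08],0,-1],[[0.0062,-0.0043,0.1],0,-1],[[0.0062,-0.0043,0.1],0,-1],[[0.0062,-0.0043,0.1],0,-1]])

```text
t: 16.38
ee_pos: [0.4993, -0.3152, 0.1262]
tool_rot: [0.0, -0.415, 0.91, -0.001]
force: [-0.9, 0.2, -0.2]
gripper_width: 0.0122
```

Run:
```python
from plant import arm
from h import *
s=arm.get_state()
plan(s,[.4985,-.3137,.12],139)
for n in("wrist","side","top"):
    c=arm.capture(n); np.save(f"pics/{n}13.npy",c,allow_pickle=True); cv2.imwrite(f"pics/{n}13.png",c["frame"])
    if n!="wrist":
        u,v=proj(c,[.4985,-.3137,.1]).astype(int)
        a=c["frame"][v-33:v+33,u-33:u+33]; im=cv2.resize(a,None,fx=6,fy=6,interpolation=cv2.INTER_CUBIC)
        if n=="side": A=im
        else: cv2.imwrite("pics/st13.png",np.hstack([A,im]))
    else: cv2.imwrite("pics/w13a.png",cv2.resize(c["frame"][120:270,190:350],None,fx=5,fy=4,interpolation=cv2.INTER_CUBIC))
```

```text
t 16.38 ee [ 0.4993 -0.3152  0.1262] yaw 139.03 F [-0.9  0.2 -0.2] w 0.0122 q6 -0.43 | inc [-0.0012  0.0031  0.0123] turn 0.0001
```

View pics/w13a.png

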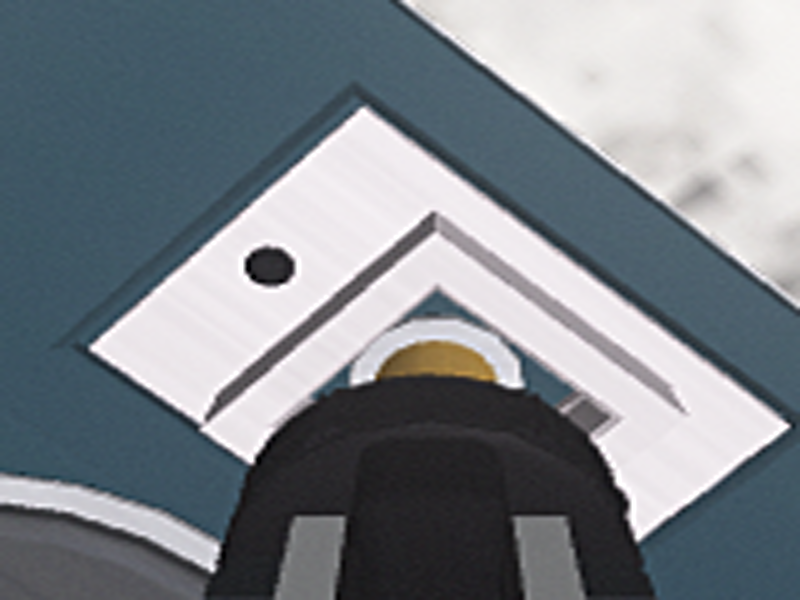

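View pics/st13.png

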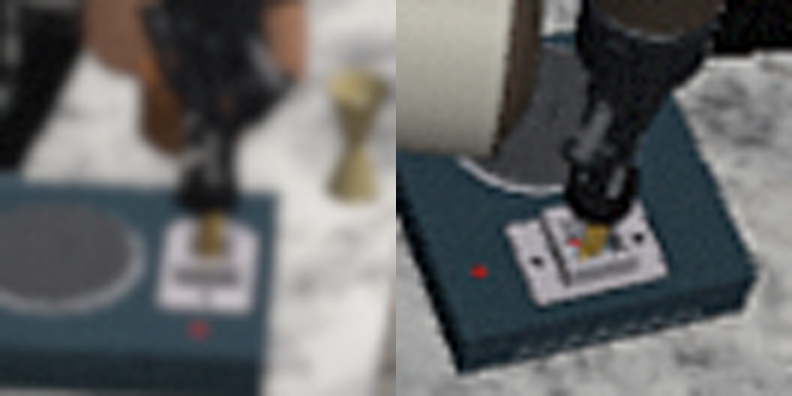

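Run:
```python
from h import *
W=np.load("pics/wrist13.npy",allow_pickle=True).item()
P=lambda x,y:(190+x/5-.4,120+y/4-.4)
ee=np.array([.4993,-.3152]);t=np.radians(139.03);ey=np.array([np.cos(t),np.sin(t)]);ex=np.array([-ey[1],ey[0]])
def T(p,z): X=onz(W,p,z)[:2]-ee; return np.array([X@ex,X@ey])*1e3
print("washer L R top",T(P(347,375),.044),T(P(525,375),.044),T(P(436,317),.044))
print("shaft foot",T(P(436,340),.044), T(P(375,380),.05),T(P(497,380),.05))
c=[T(P(*p),.05) for p in((363,105),(795,425),(88,350))];print("plate",c,(c[1]+c[2])/2)
print("rim",[T(P(*p),.05) for p in ((355,85),(55,347))], "hole",T(P(270,267),.05))
print("knob",T(P(427,375),.1034),T(P(350,445),.1414),T(P(505,445),.1414))
for s in(-1,1): pass
f=W["frame"]; print([ (r, ) for r in ()])
g=cv2.cvtColor(f,cv2.COLOR_BGR2GRAY)
for r in(225,230,235,240):
    x=np.nonzero(g[r,225:330]<48)[0]+225; print(r,x.min(),x.max(),T((x.min()-.5,r),.1034),T((x.max()+.5,r),.1034))
```

```text
washer L R top [  0.10790248 -11.6105857 ] [ 0.14990816 14.63656882] [11.23856352  1.49474706]
shaft foot [6.8697258  1.50282763] [ 1.16614252 -7.25954438] [ 1.19442663 10.27125556]
plate [array([50.04877877, -8.42410782]), array([-7.34964624, 53.63618774]), array([  6.74790235, -48.1852643 ])] [-0.30087194  2.72546172]
rim [array([53.367652  , -9.45980381]), array([  7.3010892 , -52.86207129])] hole [ 21.9952645  -21.76161489]
knob [19.90434707  0.43830813] [24.70498347 -5.94887829] [24.72851565  7.23180045]
[]
225 227 303 [ 13.12264319 -26.18696049] [13.1954519  16.07430461]
230 244 307 [ 10.19975816 -16.93476263] [10.26244161 18.35551417]
235 241 310 [  7.22890846 -18.68284819] [ 7.29989633 20.10518829]
240 239 311 [  4.22963421 -19.89100853] [ 4.30624366 20.75913818]
```

Call:
jog_arm(increments=[[[0.001,0.0026,0],0,-1],[[0.001,0.0026,0.01],0,-1],[[0.001,0.0026,0.018],0,-1],[[0.001,0.0026,0.024],0,-1],[[0.001,0.0026,0.028],0,-1],[[0.001,0.0026,0.028],0,-1]])

```text
t: 17.27
ee_pos: [0.4973, -0.3145, 0.1111]
tool_rot: [-0.0, -0.415, 0.91, 0.0]
force: [0.4, 0.2, -0.8]
gripper_width: 0.0128
```

Run:
```python
from plant import arm
from h import *
s=arm.get_state()
plan(s,[.4985,-.3137,.0998],139); print(s["wrist_torque"].round(3))
for n in("wrist",):
    c=arm.capture(n); np.save(f"pics/{n}14.npy",c,allow_pickle=True)
    cv2.imwrite("pics/w14a.png",cv2.resize(c["frame"][120:270,190:350],None,fx=5,fy=4,interpolation=cv2.INTER_CUBIC))
```

```text
t 17.27 ee [ 0.4973 -0.3145  0.1111] yaw 139.01 F [ 0.4  0.2 -0.8] w 0.0128 q6 -0.43 | inc [-0.0027 -0.0008  0.0225] turn 0.0
[ 0.012 -0.016  0.025]
```

View pics/w14a.png

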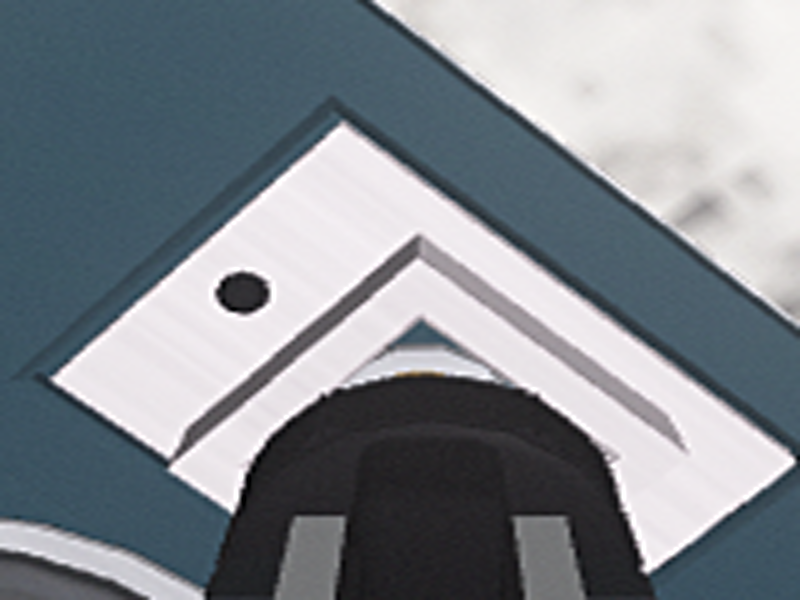

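No force at z=0.111, so the underside is already below tip height and the bore is apparently on the bevel or the shaft. Continue gently.

Call:
jog_arm(increments=[[[0,0,0.004],0,-1],[[0,0,0.008],0,-1],[[0,0,0.012],0,-1],[[0,0,0.012],0,-1]])

```text
t: 17.82
ee_pos: [0.4973, -0.3145, 0.1051]
tool_rot: [-0.0, -0.415, 0.91, 0.0]
force: [0.8, -0.8, -0.6]
gripper_width: 0.0121
```

Run:
```python
from plant import arm
from h import *
s=arm.get_state()
plan(s,[.4985,-.3137,.0998],139); print(s["wrist_torque"].round(3))
```

```text
t 17.82 ee [ 0.4973 -0.3145  0.1051] yaw 139.01 F [ 0.8 -0.8 -0.6] w 0.0121 q6 -0.43 | inc [-0.0027 -0.0008  0.0106] turn 0.0001
[-0.023 -0.002 -0.039]
```

Call:
jog_arm(increments=[[[0,0,0.004],0,-1],[[0,0,0.008],0,-1],[[0,0,0.011],0,-1],[[0,0,0.013],0,-1],[[0,0,0.013],0,-1],[[0,0,0.013],0,-1]])

```text
t: 18.58
ee_pos: [0.4975, -0.3145, 0.0993]
tool_rot: [0.0, -0.415, 0.91, -0.0]
force: [-0.6, 1.1, 4.8]
gripper_width: 0.0123
```

Run:
```python
from plant import arm
from h import *
s=arm.get_state()
plan(s,[.4985,-.3137,.0948],139); print(s["wrist_torque"].round(3))
```

```text
t 18.57 ee [ 0.4975 -0.3145  0.0993] yaw 139.01 F [-0.6  1.1  4.8] w 0.0123 q6 -0.43 | inc [-0.0026 -0.0004  0.009 ] turn 0.0001
[0.239 0.375 0.028]
```

4.8 N at z=0.0993 is the spring preload at the predicted home height. Push in about 4.5 mm, in steps.

Call:
jog_arm(increments=[[[0,0,0.003],0,-1],[[0,0,0.006],0,-1],[[0,0,0.006],0,-1]])

```text
t: 18.95
ee_pos: [0.4975, -0.3146, 0.0964]
tool_rot: [0.0, -0.415, 0.91, -0.0]
force: [-2.0, 1.1, 7.0]
gripper_width: 0.0123
```

Call:
jog_arm(increments=[[[0,0,0.002],0,-1],[[0,0,0.004],0,-1],[[0,0,0.004],0,-1],[[0,0,0.004],0,-1]])

```text
t: 19.45
ee_pos: [0.4976, -0.3147, 0.0949]
tool_rot: [0.0, -0.415, 0.91, -0.0]
force: [-2.3, 2.8, 8.9]
gripper_width: 0.0128
```

Run:
```python
from plant import arm
from h import *
s=arm.get_state()
plan(s,[.4985,-.3137,.0948],139); print(s["wrist_torque"].round(3))
for n in("wrist","side","top"):
    c=arm.capture(n); np.save(f"pics/{n}15.npy",c,allow_pickle=True)
    if n!="wrist":
        u,v=proj(c,[.4985,-.3137,.08]).astype(int)
        im=cv2.resize(c["frame"][v-33:v+33,u-33:u+33],None,fx=6,fy=6,interpolation=cv2.INTER_CUBIC)
        if n=="side": A=im
        else: cv2.imwrite("pics/st15.png",np.hstack([A,im]))
    else: cv2.imwrite("pics/w15a.png",cv2.resize(c["frame"][120:330,175:375],None,fx=3,fy=2.8,interpolation=cv2.INTER_CUBIC))
```

```text
t 19.45 ee [ 0.4976 -0.3147  0.0949] yaw 139.03 F [-2.3  2.8  8.9] w 0.0128 q6 -0.43 | inc [-0.0026 -0.0001  0.0002] turn 0.0002
[0.463 0.682 0.05 ]
```

View pics/w15a.png

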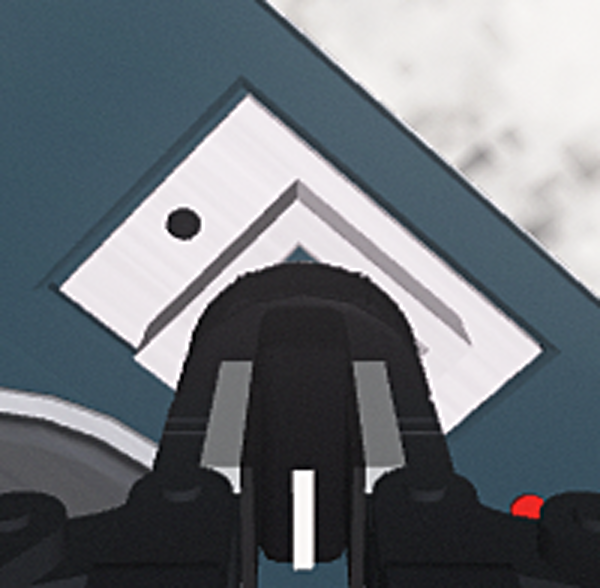

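View pics/st15.png

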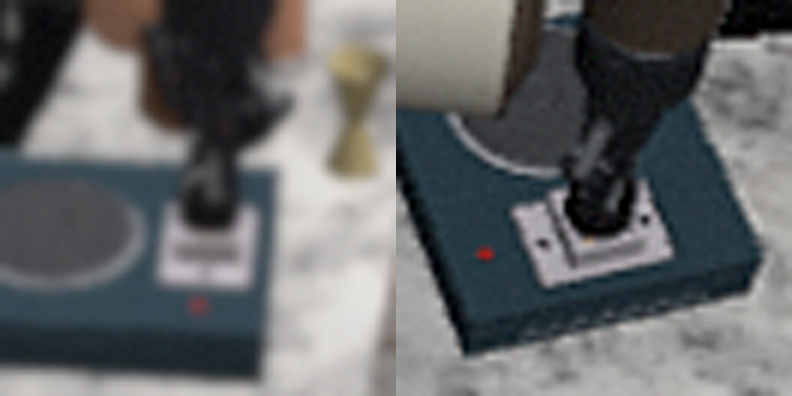

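Call:
jog_arm(increments=[[[0,0,0.001],0,-1],[[0,0,0.001],0,-1],[[0,0,0.001],0,-1],[[0,0,0.001],0,-1]])

```text
t: 20.1
ee_pos: [0.4976, -0.3147, 0.0945]
tool_rot: [0.0, -0.415, 0.91, -0.0]
force: [-2.1, 2.7, 9.2]
gripper_width: 0.0124
```

Run:
```python
from plant import arm
from h import *
s=arm.get_state()
plan(s,[.4985,-.3137,.0948],139)
W=np.load("pics/wrist15.npy",allow_pickle=True).item()
P=lambda x,y:(175+x/3-.33,120+y/2.8-.32)
print("plate",[onz(W,P(*p),.05).round(4) for p in((247,95),(545,348),(60,288))],"hole",onz(W,P(184,224),.05))
```

```text
t 20.1 ee [ 0.4976 -0.3147  0.0945] yaw 139.04 F [-2.1  2.7  9.2] w 0.0124 q6 -0.43 | inc [-0.0026 -0.0001 -0.0006] turn 0.0002
plate [array([ 0.473 , -0.3584,  0.05  ]), array([ 0.4635, -0.2748,  0.05  ]), array([ 0.5307, -0.352 ,  0.05  ])] hole [ 0.50124452 -0.34603537  0.05      ]
```

The force of 9.2 N means about 4.2–5 mm of shaft travel. The surround's corners are where they were. Handing in.

```bash
python3 -c "
from plant import arm
print(arm.finish_job()); s=arm.get_state(); print(s['t'],s['ee_pos'],s['force'],s['gripper_width'])"
```

```text
the job is handed in; nothing more can be done
None
the job is handed in; nothing more can be done
```

I seated the surround in the pocket, fitted the knob onto the D-shaft, and handed the job in at about 20 s. The gripper was still holding the knob pushed in. The hand-in gives no verdict, so what follows is from my own last measurements.

- **Surround:** gripped by its collar and lowered into the pocket. It is flush with the hotplate top, with its centre within 0.4 mm of the pocket rim centre and square to well under 1°. Its corners were within about 1 mm of the same place after the knob went on.
- **Knob:** turned about 77° to match the flat at about 49°, then lowered until the spring's 5 N preload appeared at the predicted home height. After that I pushed it further in. The last reading was 9.2 N with the TCP at z = 0.0945 m, gripped at about 12 mm opening with 60 N set.
- **Disagreement on shaft travel:** the force puts the shaft about 4.2 mm down, while the height puts it about 5 mm down. Both are over the required 3 mm.
- **Smaller disagreement:** the camera readings of where the knob sat in the jaws, and of the shaft axis against the surround centre, differed by 1 to 2 mm. The knob still went on with no measurable resistance.
- **Bystanders:** I kept the arm clear of them, and none looked disturbed in the views I took. I did not measure their positions again at the end.

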